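# Clamp an injector with the slip-clutch knob

### The job

Lay the injector body from the bench into the slot of the blue clamping fixture, across both steel rests with its thin nozzle end towards the left, as seen from the robot, midway along the slot. Let go, then turn the black knob clockwise to close the jaw on it, and stop as soon as the knob's clutch first slips (within about ten degrees, before the clutch goes solid and crushes the injector), leaving the injector clamped and the knob released. Leave the other things on the bench where they are.

Things in the scene. Friction and masses are not known exactly. Their poses are not given: they have to be found in the camera images.
- injector: Steel injector body on the bench, the longest one: 137 mm long, visible diameter up to 25 mm; the fingers meet it 18 mm wide (its x), 25 mm high, 0.2 kg. Origin in the middle of its underside; y along its length, solid from y = -56 to +67 mm. The thin nozzle end is at +y, the black end at -y. Grasp it across, 15 to 20 mm towards +y of the origin: there the fixture leaves room for the fingers.
- injector_plus_y (a point): Point on the injector's axis, 60 mm towards +y from its origin and 13 mm above its underside.
- fixture: Clamping fixture, fixed: blue base plate 165 (x) by 130 (y) by 10 mm, origin at the centre of its underside, z up. The slot runs along y at x = +4 to +52 mm. Two steel rests, tops 24 mm above the bench, cross it at y = -45 to -15 and +41 to +55 mm; between them it is open at the sides for fingers, down to the plate. A grey housing 44 mm high stands at x = -76 to -24, y = -58 to -2 mm.
- fixed_jaw (a point): Middle of the fixed jaw's gripping face, at fixture x = +52, y = -30 mm, 36 mm above the bench; the jaw is 34 mm long (y), its top 48 mm high. The moving jaw (black rubber pad that gives 1 to 2 mm, 30 mm long, same height) faces it across the slot, its face at first at fixture x = +4 to +18 mm (not measured), and moves towards +x.
- slot (a point): Where the injector's origin shall end: at fixture x = +43, y = 0, on the rests (24 mm above the bench), axes parallel to the fixture's. Clamped, the injector lies against the fixed jaw with its origin here. Lay it down 5 to 9 mm short of it, towards the knob (-x), to clear the fixed jaw; the moving jaw then pushes it over.
- knob_mark (a point): On the vertical axis of the black knurled knob (40 mm diameter, 53 to 87 mm above the bench), 76 mm up: a good TCP height. Turns with the knob, does not rise; its x points along the knob's red line. Clockwise from above closes the jaw 14 mm a radian; 1.1 to 2.2 rad until it grips, so mostly two grasps. A grip of 40 N or more holds it; the jaw stays put when let go.
- clutch (a point): The slip clutch, in the knob, 50 mm above the bench (fixed). Free running takes about 0.09 N m; on gripping, it climbs within 0.1 to 0.2 rad to the slip at 0.43 N m (0.2 to 0.28 read at rest between steps, under 0.1 before), where the knob slips on smoothly, no clicks. After 0.15 rad of slip the clutch goes solid; 0.1 rad more crushes the injector. Anticlockwise does not slip.
- mug: White mug, 86 mm wide, 98 mm high; leave it alone.
- magnet_dish: Round dish, 108 mm, 24 mm high; leave it alone.
- screwdriver_red: Red screwdriver, 197 mm long, lying; leave it alone.
- spanner_17: Spanner, 216 mm long, lying; leave it alone.
Not all that is in view belongs to the job. Of the things shaped like the injector, the steel one is meant.

How it is judged:
By the outcome, as a careful person would: the job done as asked, in the order asked, and still so for the second after the job is handed in, with the robot touching nothing.
It also fails if it takes over 72 s, if anything falls off the work surface, if the arm or the gripper's body presses on something with over 40 N, if the wrist force passes 120 N, or if a joint passes its speed limit or range.

### The arm

A 7-joint arm with a two-finger parallel gripper is mounted at the origin on a cart in front of the work surface, level with it; the furniture and walls round the work are solid. World frame = base frame: x ahead of the robot, y to its left, z up, the work surface at z = 0. Lengths are in m, angles in degrees, forces in N, time in s.
With the tool pointing down it reaches from about 0.4 to 0.85 m from the base axis. Payload 10.4 kg.
Tool frame: the origin (TCP) lies between the finger pads, 19 mm behind the fingertips; this is the grasp point; z points along the fingers, y is the line along which they close (so a half turn about z gives the same grasp; the last joint's range is limited). The gripper opens to 87 mm and grips with 3 to 60 N. Pads are 19 mm wide; open, the fingers measure 117 mm over their backs; the gripper's body (75 mm by 190 mm) begins 51 mm behind the grasp point.
Start: joints at [-68.216, 19.034, -3.707, 83.658, 1.238, 77.344, -5.071], TCP at [0.245, 0.575, 0.241] pointing down, gripper open.
Joint ranges: [-148.97, 148.97], [-28.65, 121.19], [-84.17, 76.75], [9.2, 138.47], [-72.65, 252.65], [3.7, 117.97], [-149.18, 149.18]. Speed limits (degrees/s): [127.2, 127.2, 159.86, 159.86, 180, 180, 180].

### API

Orientations are given as [roll, pitch, yaw] about the fixed x, y, z axes, in that order (R = Rz(yaw) Ry(pitch) Rx(roll)).
In Python, from cell import bot gives the robot as it stands. The module is installed in compiled form; this text tells all that it offers.
- The arm moves only by the tool move_arm, never from a script. Its argument "commands" is a list of rows, each a list of 2 entries, a list of its own where there are three numbers: the shift along the tool's x, y, z in m, then the turn about the tool's z in rad. In form: [[[tx, ty, tz], yaw], ...]. A call has exactly 8 rows; each row shifts and turns the commanded pose from where the row before left it, along the tool's axes as they then stand; what a row does not reach is not made up. A row lasts 1/12 s, in which the tool goes at most 41.7 mm and 7.16 degrees, less where a joint would pass 70% of its speed; a pose out of reach is approached as far as the arm can. A call with a gripper value outside its range is refused whole. "claw" is the closure, from 0 (fully open) to 1 (shut), set as the call begins (left out, the last holds). The fingers move at their own pace and stop on an object; "squeeze" is the grip in N (left out, the last holds). Time passes only in rows, so rows that do not move let the fingers close, or fill a call up. It gives the time, the measured TCP pose, the force, the opening and the grip force at its end, in the units of the state.
- bot.get_obs(): the state, without advancing time (a new reading comes with each control period).
- bot.get_image(name): name is "scene" or "side" or "wrist"; returns the picture (400x640x3 uint8, red, green, blue); there is no depth.
- bot.get_calibration(name): a dict with "camera_matrix" (3x3 intrinsics, pixels), "R" (3x3) and "t" (3): a world point X has camera coordinates R X + t. Camera axes: x right, y down, z forward; pixel columns grow to the right and rows downward; lengths in m; the calibration is good to about 2 mm. A picture is of the moment at which its call begins: read the wrist's pose just before it. get_calibration takes no time and is no camera call; for the wrist camera it gives the pose at the moment of the call.
- bot.finish_job(): hands the job in; it is judged then, once.
The state is a dict: "clock": time; "q": joint angles; "dq": joint speeds; "tau": joint torques, N m; "position": TCP position; "eef_rot": TCP orientation; "force": force on the tool from outside, world axes, zero at the start; "ft_torque": the same for the moment, N m; "finger_gap": opening from 0.0 (shut) to 1.0 (fully open); "gripper_force": force on a finger pad.
Only numpy, scipy, OpenCV 4.12 (cv2) and the standard library are available. Lean on these libraries where they do the work, as an engineer would, in place of code of your own. Each camera call takes 0.05 s, during which the arm holds its last target. There are 200 camera calls.

## Working session

There is one attempt and no reset: what is moved stays moved. The work goes in short steps, Python scripts to look and compute and a tool call to move; the robot and the scene stay as the last step left them, time stands still between calls to the robot, and variables do not carry over. Pictures are saved under pics/ and viewed, at most 10 in all, crops included, and the job is handed in when it is done.

Besides the shell and the picture viewer there is one more tool, called after "Request:" by a JSON object that holds its "fn" and its "kwargs". move_arm: Moves the arm, as the interface text tells. Its arguments: {"type":"object","properties":{"commands":{"type":"array","items":{"type":"array"}},"claw":{"type":"number"},"squeeze":{"type":"number"}},"required":["commands"]}

```bash
mkdir -p pics
cat > h.py <<'E'
import numpy as np, cv2
from cell import bot
def cap(n,tag):
    K=bot.get_calibration(n); im=bot.get_image(n); np.savez(f'pics/{tag}.npz',im=im,K=K['camera_matrix'],R=K['R'],t=K['t'])
    cv2.imwrite(f'pics/{tag}.png',im[:,:,::-1]); return im
def load(tag):
    d=np.load(f'pics/{tag}.npz'); return d
def ray(d,px,z):
    """pixel -> world point on plane z"""
    K,R,t=d['K'],d['R'],d['t'].ravel(); c=-R.T@t
    v=R.T@np.linalg.inv(K)@np.array([px[0],px[1],1.]); return c+v*(z-c[2])/v[2]
def proj(d,X):
    p=d['K']@(d['R']@np.array(X,float)+d['t'].ravel()); return p[:2]/p[2]
E
python3 - <<'E'
from h import *
a=cap('scene','s0');b=cap('side','d0')
cv2.imwrite('pics/both0.png',cv2.resize(np.vstack([a,b])[:,:,::-1],(480,600)))
o=bot.get_obs();print(o)
for n in('s0','d0'):
    d=load(n);print(-d['R'].T@d['t'].ravel())
E
```

```text
{'clock': 0.1, 'q': array([-68.21600171,  19.06663369,  -3.70516426,  83.70100423,
         1.23446197,  77.34517712,  -5.06902416]), 'dq': array([ 0.03744047, -0.16158759, -0.02426225, -0.03217632,  0.01776257,
        0.06731384,  0.00585008]), 'tau': array([ 2.17263798e-03, -6.24546146e+01,  2.51955155e-02, -3.90719354e+01,
       -6.14188006e-02,  3.66658357e-02,  7.74237446e-05]), 'position': array([0.24487277, 0.57466977, 0.24055372]), 'eef_rot': array([-1.79926854e+02,  9.87373140e-04,  1.56921415e+02]), 'force': array([ 0.19892909, -0.22418601,  0.48154087]), 'ft_torque': array([-0.02876352,  0.00906786, -0.03962838]), 'gripper_force': 0.0, 'finger_gap': 1.0018589131801225}
[-0.46664958 -0.5360506   0.77393398]
[-0.03512536  0.61341395  1.26265224]
```

View pics/s0.png

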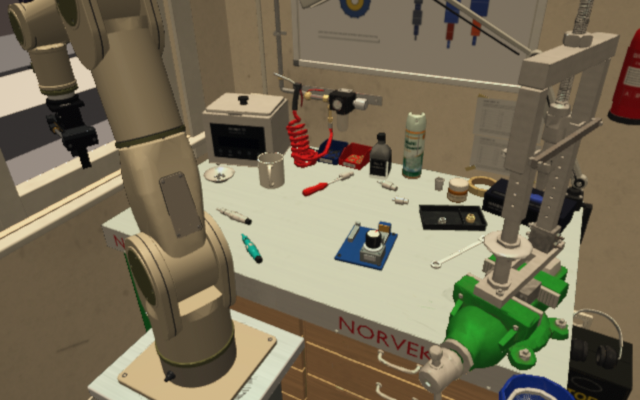

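View pics/d0.png

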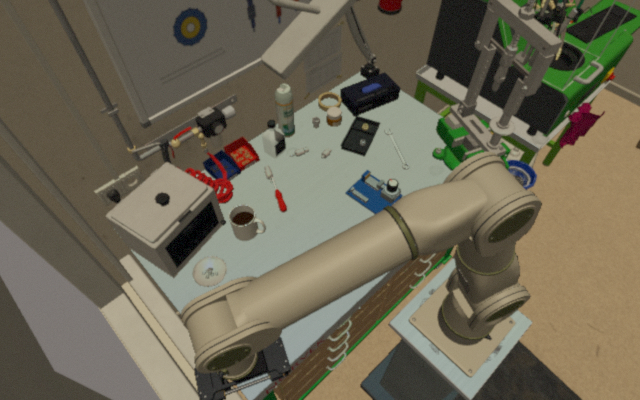

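The scene view shows these candidates for the injector: a steel body with a black end at (234,215), a teal one at (252,248), and small steel fittings at (387,185) and (400,200). The long steel one at (234,215) fits the description. The fixture is at (368,245) with its knob at (373,238). The side view shows the fixture at (375,192), with the injector hidden behind the arm.

Run:
```python
from h import *
d=load('s0')
for n,p,z in [('inj a',(220,210),.012),('inj b',(250,220),.012),('teal',(252,248),.012),('knobtop',(373,233),.087),('fixFL',(337,258),.01),('fixFR',(383,267),.01),('fixBR',(397,233),.01),('mug',(271,185),0)]:
    print(n,ray(d,p,z).round(3))
d=load('d0')
for n,p,z in [('knobtop',(392,184),.087),('c1',(346,190),.01),('c2',(377,213),.01),('c3',(364,171),.01)]: print(n,ray(d,p,z).round(3))
c=bot.get_calibration('wrist'); o=bot.get_obs(); print(c, o['position'])
cc=-c['R'].T@np.array(c['t']).ravel(); print(cc, c['R'].T[:,2])
im=load('s0')['im']; 
cv2.imwrite('pics/crop0.png',np.hstack([cv2.resize(im[190:280,200:290,::-1],(400,400),interpolation=2),cv2.resize(im[200:290,320:410,::-1],(400,400),interpolation=2)]))
```

```text
inj a [0.468 0.312 0.012]
inj b [0.462 0.197 0.012]
teal [0.351 0.113 0.012]
knobtop [ 0.458 -0.189  0.087]
fixFL [ 0.416 -0.109  0.01 ]
fixFR [ 0.434 -0.23   0.01 ]
fixBR [ 0.591 -0.211  0.01 ]
mug [0.686 0.269 0.   ]
knobtop [ 0.454 -0.183  0.087]
c1 [ 0.582 -0.092  0.01 ]
c2 [ 0.437 -0.101  0.01 ]
c3 [ 0.599 -0.205  0.01 ]
{'camera_matrix': array([[351.47631078,   0.        , 318.29438378],
       [  0.        , 351.47631078, 197.26287411],
       [  0.        ,   0.        ,   1.        ]]), 'R': array([[ 0.39277406,  0.91963263, -0.00208894],
       [ 0.87961339, -0.37501714,  0.29264726],
       [ 0.26834458, -0.11678171, -0.95621818]]), 't': array([-0.62370131, -0.03591946,  0.39178896])} [0.24487277 0.57466977 0.24055372]
[0.17143449 0.60585944 0.38384459] [ 0.26834458 -0.11678171 -0.95621818]
```

View pics/crop0.png

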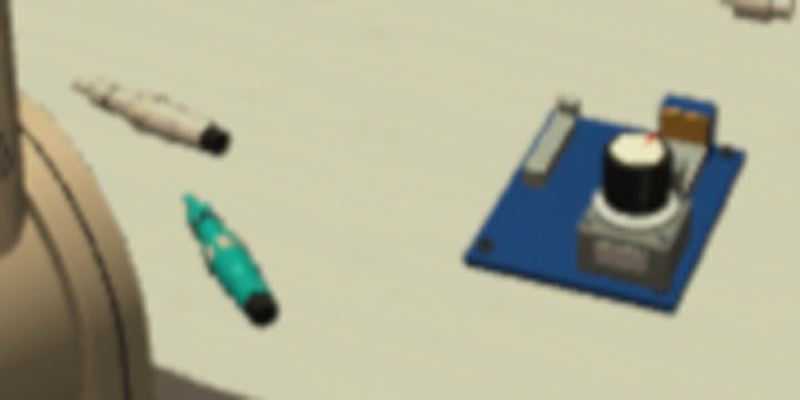

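The crop confirms it: the steel body has a black end and its nozzle points left at crop (75,85), and the teal decoy is separate. I'll move the wrist camera over it.

Request:
{"fn": "move_arm", "kwargs": {"commands": [[[-0.0365,-0.024,0],0],[[-0.0365,-0.024,0],0],[[-0.0365,-0.024,0],0],[[-0.0365,-0.024,0],0],[[-0.0365,-0.024,0],0],[[-0.0365,-0.024,0],0],[[-0.0365,-0.024,0],0],[[-0.0365,-0.024,0],0]], "claw": 0}}

```text
clock: 0.77
position: [0.43, 0.2953, 0.2411]
eef_rot: [180.0, -0.0, 156.9]
force: [0.8, 0.7, 0.3]
finger_gap: 0.998
gripper_force: 0.0
```

Request:
{"fn": "move_arm", "kwargs": {"commands": [[[-0.033,-0.023,0],0.12],[[0,0,0],0.12],[[0,0,0],0.12],[[0,0,0],0.12],[[0,0,0],0.12],[[0,0,0],0.12],[[0,0,0],0.12],[[0,0,0],0.12]]}}

```text
clock: 1.43
position: [0.4506, 0.2631, 0.2409]
eef_rot: [-180.0, 0.0, 101.6]
force: [0.6, -0.3, -0.0]
finger_gap: 1.005
gripper_force: 0.0
```

Run:
```python
from h import *
print({k:bot.get_obs()[k] for k in('clock','q','position','eef_rot')})
cap('wrist','w1')
```

```text
{'clock': 1.4333, 'q': array([-46.90828473,   5.72797518,  12.4737164 ,  99.91506891,
        -1.2831003 ,  74.53452587, -22.57712699]), 'position': array([0.45056974, 0.26310519, 0.24089279]), 'eef_rot': array([-1.79963047e+02,  1.41020128e-02,  1.01574738e+02])}
```

View pics/w1.png

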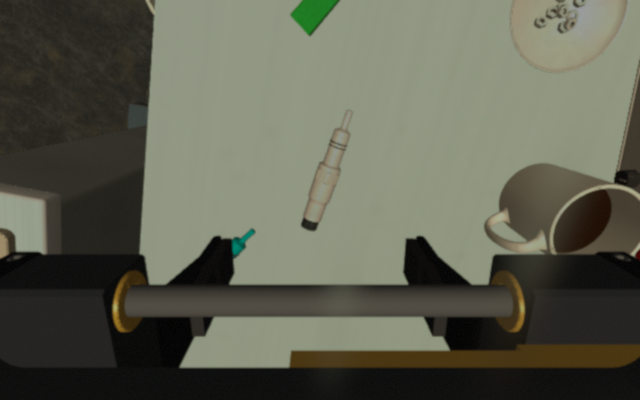

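The wrist view shows the steel injector clearly, with its nozzle tip at (349,111) and black end at (309,228). I'll measure its axis.

```bash
cat > inj.py <<'E'
from h import *
def inj(tag,p0,p1,z=.0125):
    """nozzle-end pixel, black-end pixel -> refined ends by mask and axis on plane z"""
    d=load(tag); im=d['im'].astype(float)
    bg=cv2.medianBlur(d['im'],0x7f).astype(float)
    m=(np.abs(im-bg).max(2)>22).astype(np.uint8)
    box=np.zeros_like(m); cv2.line(box,p0,p1,1,44); m&=box
    n,l,s,c=cv2.connectedComponentsWithStats(m); k=1+np.argmax(s[1:,4]); m=(l==k)
    ys,xs=np.nonzero(m); P=np.array([ray(d,(x,y),z)[:2] for x,y in zip(xs,ys)])
    vx,vy,cx,cy=cv2.fitLine(P.astype(np.float32),cv2.DIST_HUBER,0,.0005,.0001).ravel()
    u=np.array([vx,vy]); 
    e=ray(d,p0,z)[:2]-ray(d,p1,z)[:2]
    if u@e<0:u=-u
    s=(P-[cx,cy])@u; w=(P-[cx,cy])@[u[1],-u[0]]
    print('pix',len(xs),'len',np.ptp(s),'width',np.percentile(w,[1,99]))
    mid=np.array([cx,cy])+u*(s.max()+s.min())/2
    # widths along
    for a in np.arange(s.min(),s.max(),.01):
        q=w[(s>=a)&(s<a+.01)]; print(round(a-(s.max()+s.min())/2,3),q.min().round(4),q.max().round(4),end='; ')
    print('\nmid',mid,'dir deg',np.degrees(np.arctan2(u[1],u[0])))
    return mid,u
if __name__=='__main__': inj('w1',(349,108),(309,231))
E
python3 inj.py
```

```text
pix 1023 len 0.12221916550744337 width [-0.01062152  0.0141963 ]
-0.061 -0.0091 0.0103; -0.051 -0.0098 0.0117; -0.041 -0.0094 0.0116; -0.031 -0.0093 0.0129; -0.021 -0.011 0.0143; -0.011 -0.0109 0.0145; -0.001 -0.0108 0.0145; 0.009 -0.0107 0.0148; 0.019 -0.0085 0.0119; 0.029 -0.0067 0.0121; 0.039 -0.007 0.0124; 0.049 -0.0063 0.0117; 0.059 -0.0006 0.0073; 
mid [0.45867486 0.24969193] dir deg 83.92188
```

Run:
```python
from h import *
d=load('w1')
a=ray(d,(349,110),.0125);b=ray(d,(309,230.5),.0125);print(a,b,np.linalg.norm(a-b),(a+b)/2,np.degrees(np.arctan2(a[1]-b[1],a[0]-b[0])))
im=d['im'][100:250,280:380,::-1];cv2.imwrite('pics/c1.png',cv2.resize(im,(400,600),interpolation=0))
```

```text
[0.46971376 0.32790273 0.0125    ] [0.45508148 0.18872386 0.0125    ] 0.13994592768951258 [0.46239762 0.25831329 0.0125    ] 83.99837501435245
```

View pics/c1.png

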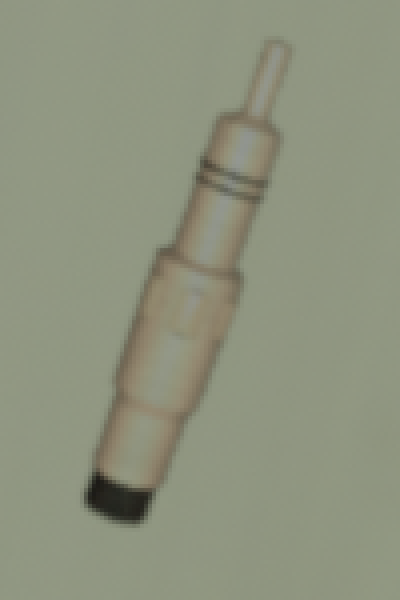

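Request:
{"fn": "move_arm", "kwargs": {"commands": [[[0,0,0.03],0.102],[[0,0,0.03],0.102],[[0,0,0.03],0.103],[[0.0029,0.0024,0.02],0],[[0.0029,0.0024,0.02],0],[[0.0029,0.0024,0.02],0],[[0.0029,0.0024,0.02],0],[[0.0029,0.0026,0.02],0]]}}

```text
clock: 2.15
position: [0.4642, 0.2765, 0.0501]
eef_rot: [-180.0, 0.0, 84.5]
force: [0.5, -0.1, 0.5]
finger_gap: 0.996
gripper_force: 0.0
```

Run:
```python
from h import *
o=bot.get_obs();print(o['position'],o['eef_rot'])
y=np.radians(o['eef_rot'][2]);d=np.array([.4643,.2762])-o['position'][:2]
print(d@[np.cos(y),np.sin(y)],d@[np.sin(y),-np.cos(y)])
```

```text
[0.46420885 0.27651285 0.05007601] [-1.79981589e+02  9.64907798e-03  8.45190935e+01]
-0.0003027156881628305 0.00012061383648234025
```

Request:
{"fn": "move_arm", "kwargs": {"commands": [[[0,0,0.007],0.008],[[0,0,0.007],0],[[0,0,0.007],0],[[0,0,0.007],0],[[0,0,0],0],[[0,0,0],0],[[0,0,0],0],[[0,0,0],0]]}}

```text
clock: 2.82
position: [0.4647, 0.2768, 0.0239]
eef_rot: [180.0, -0.1, 83.9]
force: [-0.1, -0.1, -0.3]
finger_gap: 1.001
gripper_force: 0.0
```

Request:
{"fn": "move_arm", "kwargs": {"commands": [[[0,0,0],0],[[0,0,0],0],[[0,0,0],0],[[0,0,0],0],[[0,0,0],0],[[0,0,0],0],[[0,0,0],0],[[0,0,0],0]], "claw": 1, "squeeze": 35}}

```text
clock: 3.48
position: [0.4643, 0.2765, 0.0232]
eef_rot: [-180.0, -0.0, 83.9]
force: [0.3, 0.2, 0.2]
finger_gap: 0.48
gripper_force: 0.0
```

Request:
{"fn": "move_arm", "kwargs": {"commands": [[[0,0,0],0],[[0,0,0],0],[[0,0,0],0],[[0,0,0],0],[[0,0,0],0],[[0,0,0],0],[[0,0,0],0],[[0,0,0],0]]}}

```text
clock: 4.15
position: [0.4642, 0.2765, 0.0232]
eef_rot: [-180.0, -0.0, 83.9]
force: [-0.3, 0.8, 0.3]
finger_gap: 0.212
gripper_force: 34.9
```

Run:
```python
from h import *
print(bot.get_obs()['position'],bot.get_obs()['finger_gap'],bot.get_obs()['gripper_force'])
```

```text
[0.46424313 0.27650073 0.02322256] 0.21221521513831712 34.883864521980286
```

Request:
{"fn": "move_arm", "kwargs": {"commands": [[[0,0,-0.03],0],[[0,0,-0.04],0],[[0,0,-0.04],0],[[-0.01,0.002,-0.04],0],[[-0.03,0.006,-0.02],0],[[-0.038,0.008,-0.02],0],[[-0.038,0.008,-0.02],0],[[-0.038,0.008,-0.01],0]]}}

```text
clock: 4.82
position: [0.4798, 0.1223, 0.2436]
eef_rot: [179.9, -0.1, 83.9]
force: [1.6, 0.5, -1.2]
finger_gap: 0.211
gripper_force: 34.9
```

Request:
{"fn": "move_arm", "kwargs": {"commands": [[[-0.038,0.008,0],0],[[-0.038,0.008,0],0],[[-0.038,0.008,0],0],[[-0.038,0.008,0],0],[[-0.038,0.008,0],0],[[-0.038,0.008,0],0],[[-0.038,0.008,0],0],[[-0.038,0.008,0],0]]}}

```text
clock: 5.48
position: [0.5102, -0.1875, 0.2414]
eef_rot: [180.0, -0.0, 83.9]
force: [0.7, 0.5, -2.5]
finger_gap: 0.215
gripper_force: 34.9
```

Request:
{"fn": "move_arm", "kwargs": {"commands": [[[-0.03,0.005,0],0],[[-0.014,0,0],0],[[0,0,0],0],[[0,0,0],0],[[0,0,0],0],[[0,0,0],0],[[0,0,0],0],[[0,0,0],0]]}}

```text
clock: 6.15
position: [0.5111, -0.2289, 0.2414]
eef_rot: [180.0, -0.0, 84.0]
force: [0.4, 0.9, -2.5]
finger_gap: 0.215
gripper_force: 34.9
```

Run:
```python
from h import *
print({k:bot.get_obs()[k] for k in('clock','q','position','eef_rot','force','ft_torque')})
cap('wrist','w2')
```

```text
{'clock': 6.15, 'q': array([-14.56329467,  12.04917254,  39.46615732,  95.6125308 ,
        -7.91934913,  75.16465867,  20.27682815]), 'position': array([ 0.51107561, -0.22890069,  0.2413953 ]), 'eef_rot': array([ 1.79989265e+02, -2.68600283e-02,  8.39593185e+01]), 'force': array([ 0.36719351,  0.90186432, -2.51484566]), 'ft_torque': array([-0.02857638,  0.03521435,  0.022328  ])}
```

View pics/w2.png

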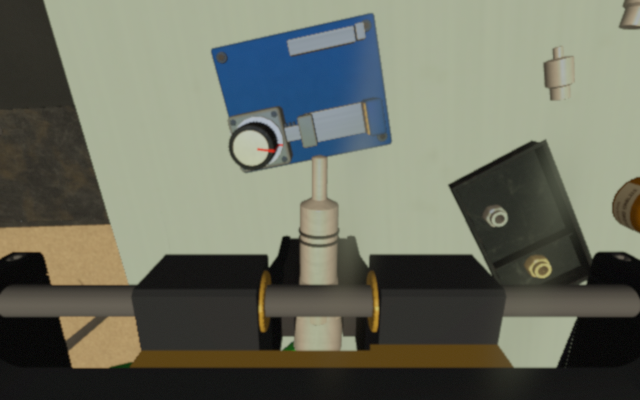

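The wrist view shows the fixture: blue plate corners at (212,48), (372,13) and (391,144), knob at (251,146) with its red line pointing right to (275,152), and rests at (325,40) and (335,123). The held injector's nozzle tip is at (320,158). I'll measure all of these.

Run:
```python
from h import *
d=load('w2'); im=d['im'].astype(int); r,g,b=im[...,0],im[...,1],im[...,2]
m=((b>r+40)&(b>60)).astype(np.uint8); m[200:]=0
n,l,s,c=cv2.connectedComponentsWithStats(m); k=1+np.argmax(s[1:,4]); m=(l==k)
ys,xs=np.nonzero(m)
P=np.array([ray(d,(x,y),.010)[:2] for x,y in zip(xs,ys)])*1000
rc=cv2.minAreaRect(P.astype(np.float32)); print('plate',rc, cv2.boxPoints(rc).round(1).tolist())
for p in[(213,48),(372,13.5),(391,143)]: print(ray(d,p,.01).round(4))
# knob top: bright disc
hsv=cv2.cvtColor(d['im'],cv2.COLOR_RGB2HSV)
sub=im[120:175,225:285]
w=((im.min(2)>150)).astype(np.uint8); w2=np.zeros_like(w); w2[118:175,222:285]=w[118:175,222:285]
n,l,s,c=cv2.connectedComponentsWithStats(w2)
for k in range(1,n):
    if s[k,4]>40: print('white',s[k],c[k])
rd=(r>g+60)&(r>b+60)&(r>120); rd[:120]=0; rd[180:]=0
ys,xs=np.nonzero(rd); print('red',list(zip(xs,ys))); 
Q=np.array([ray(d,(x,y),.087)[:2] for x,y in zip(xs,ys)]); print(Q.mean(0), Q[xs.argmin()],Q[xs.argmax()])
for t in[(320,157.5)]: print('tip',ray(d,t,.2307))
cv2.imwrite('pics/c2.png',cv2.resize(d['im'][5:185,205:405,::-1],(660,594),interpolation=cv2.INTER_CUBIC))
```

```text
plate ((504.70184326171875, -155.47962951660156), (161.35235595703125, 126.83292388916016), 5.405215740203857) [[418.3999938964844, -99.9000015258789], [430.3999938964844, -226.1999969482422], [591.0, -211.0], [579.0, -84.69999694824219]]
[ 0.421  -0.0994  0.01  ]
[ 0.5789 -0.0854  0.01  ]
[ 0.5914 -0.2117  0.01  ]
white [222 118  22  57 447] [226.89485459 153.58836689]
white [238 118  45  26 226] [265.29646018 126.01769912]
white [234 131  34  34 865] [249.91098266 147.28901734]
white [271 146  11  17  56] [277.01785714 153.57142857]
white [252 167  33   8 149] [272.10738255 171.81208054]
red [(np.int64(279), np.int64(144)), (np.int64(280), np.int64(144)), (np.int64(281), np.int64(144)), (np.int64(282), np.int64(144)), (np.int64(278), np.int64(145)), (np.int64(279), np.int64(145)), (np.int64(280), np.int64(145)), (np.int64(281), np.int64(145)), (np.int64(282), np.int64(145)), (np.int64(258), np.int64(148)), (np.int64(259), np.int64(148)), (np.int64(258), np.int64(149)), (np.int64(259), np.int64(149)), (np.int64(260), np.int64(149)), (np.int64(261), np.int64(149)), (np.int64(262), np
[... 713 characters left out ...]
0)), (np.int64(270), np.int64(150)), (np.int64(271), np.int64(150)), (np.int64(272), np.int64(150)), (np.int64(273), np.int64(150)), (np.int64(274), np.int64(150)), (np.int64(267), np.int64(151)), (np.int64(268), np.int64(151)), (np.int64(269), np.int64(151)), (np.int64(270), np.int64(151)), (np.int64(271), np.int64(151)), (np.int64(272), np.int64(151)), (np.int64(273), np.int64(151)), (np.int64(274), np.int64(151)), (np.int64(269), np.int64(152)), (np.int64(270), np.int64(152)), (np.int64(271), np.int64(152)), (np.int64(272), np.int64(152)), (np.int64(273), np.int64(152))]
[ 0.47342721 -0.19307546] [ 0.46418601 -0.19115162] [ 0.48492397 -0.18994878]
tip [ 0.51787334 -0.17809332  0.2307    ]
```

View pics/c2.png

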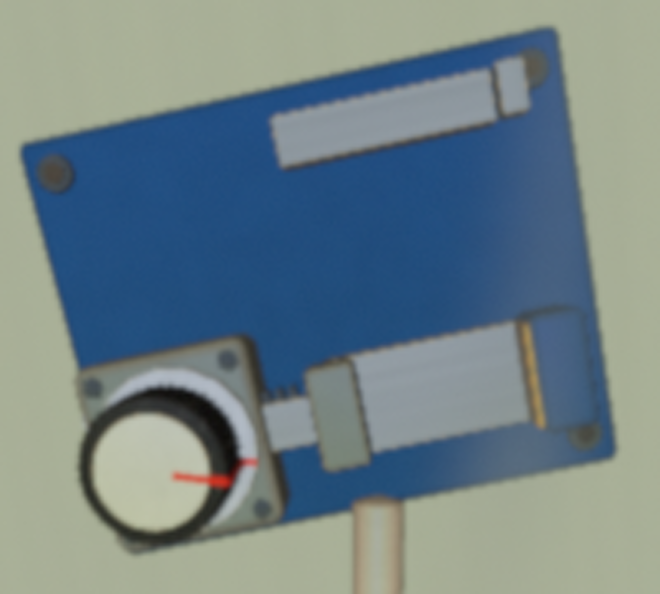

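Run:
```python
from h import *
d=load('w2'); c=np.array([.5047,-.1555]); 
def f(px,z,a):
    a=np.radians(a);v=ray(d,px,z)[:2]-c;return (1000*np.array([v@[np.cos(a),np.sin(a)],v@[-np.sin(a),np.cos(a)]])).round(1)
cr=lambda x,y:(205+x/3.3-.5,5+y/3.3-.5)
for n,p,z in[('knob(-50,-30)',(249.9,147.3),.087),('jaw y-47',cr(547,427),.048),('jaw y-13',cr(528,318),.048),('rest y55 L',cr(272,117),.024),('rest y41 L',cr(285,168),.024),('rest y55 R',cr(490,68),.024),('rest41 R',cr(497,123),.024),('rest2 y-45R',cr(530,422),.024),('rest2 y-15R',cr(519,322),.024),('rest2 -15L',cr(350,360),.024),('rest2 -45L',cr(368,452),.024),('padface y-15',cr(353,358),.048),('padface y-45',cr(369,465),.048),('hous -24,-2',cr(247,335),.044),('hous-24,-58',cr(285,515),.044),('housL -2',cr(80,368),.044)]:
    print(n,f(p,z,5.4))
print(ray(d,(249.9,147.3),.087))
a=np.array(cr(175,476));b=np.array(cr(230,482));u=ray(d,b,.087)-ray(d,a,.087);print('red dir',np.degrees(np.arctan2(u[1],u[0])),ray(d,a,.087))
```

```text
knob(-50,-30) [-50.3 -29.7]
jaw y-47 [ 56.3 -44.6]
jaw y-13 [ 55.8 -13.7]
rest y55 L [-4.1 54.4]
rest y41 L [-3.5 40.4]
rest y55 R [59.2 54.6]
rest41 R [58.7 40. ]
rest2 y-45R [ 54.3 -45.6]
rest2 y-15R [ 55.8 -15.6]
rest2 -15L [  3.8 -16.3]
rest2 -45L [  3.6 -44.7]
padface y-15 [  5.6 -14.6]
padface y-45 [  3.9 -45.2]
hous -24,-2 [-22.8  -2.6]
hous-24,-58 [-23.7 -55.4]
housL -2 [-71.9  -1.9]
[ 0.45744005 -0.18983231  0.087     ]
red dir -12.372645568505497 [ 0.46369015 -0.19173523  0.087     ]
```

Request:
{"fn": "move_arm", "kwargs": {"commands": [[[0,0,0],-0.1],[[0,0,0],-0.099],[[0.0229,0.0092,0],0],[[0.0229,0.0092,0],0],[[0.0228,0.0091,0],0],[[0.0228,0.0091,0.01],0],[[0,0,0.03],0],[[0,0,0.03],0]]}}

```text
clock: 6.87
position: [0.5403, -0.1332, 0.1715]
eef_rot: [179.8, -0.0, 95.5]
force: [0.3, 0.3, -2.2]
finger_gap: 0.217
gripper_force: 34.9
```

```bash
cat > off.py <<'E'
from h import *
import sys
x,y,yaw=map(float,sys.argv[1:4])
o=bot.get_obs();print(o['clock'],o['position'],o['eef_rot'],o['force'])
a=np.radians(o['eef_rot'][2]);d=np.array([x,y])-o['position'][:2]
print('tx,ty',d@[np.cos(a),np.sin(a)],d@[np.sin(a),-np.cos(a)],'turn',np.radians(o['eef_rot'][2]-yaw))
E
python3 off.py .5389 -.1345 95.4
```

```text
6.8667 [ 0.54034817 -0.13315239  0.17153274] [ 1.79811755e+02 -1.99809000e-02  9.55061635e+01] [ 0.26814394  0.32432389 -2.22702569]
tx,ty -0.001202431934127533 -0.0015707915972621575 turn 0.0018529018272945119
```

Request:
{"fn": "move_arm", "kwargs": {"commands": [[[0,0,0.02],0],[[0,0,0.03],0],[[0,0,0.03],0],[[0,0,0.01],0],[[0,0,0],0],[[0,0,0],0],[[0,0,0],0],[[0,0,0],0]]}}

```text
clock: 7.53
position: [0.5401, -0.1357, 0.0832]
eef_rot: [179.8, 0.0, 95.3]
force: [-0.4, -0.5, -2.0]
finger_gap: 0.213
gripper_force: 34.9
```

```bash
python3 off.py .5389 -.1345 95.4
python3 - <<'E'
from h import *
cap('scene','s3');cap('wrist','w3')
a=load('s3')['im'][195:285,315:415,::-1];b=load('w3')['im'][:260,130:530,::-1]
cv2.imwrite('pics/c3.png',np.hstack([cv2.resize(a,(400,360),interpolation=2),cv2.resize(b,(400,360))]))
E
```

```text
7.5333 [ 0.54005505 -0.13568669  0.08323777] [1.79830483e+02 1.53819506e-02 9.52722172e+01] [-0.3891203  -0.50955778 -2.02364464]
tx,ty 0.0012878009228508426 -0.0010411235511971514 turn -0.002230230033533326
```

View pics/c3.png

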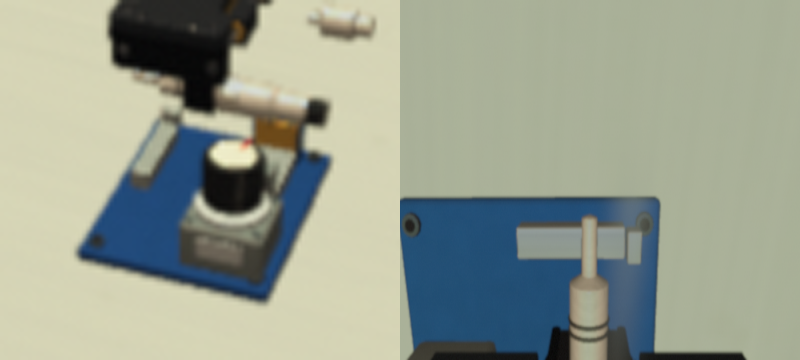

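The view shows the injector hanging above the slot, parallel to it, nozzle to the left and clear of the jaws. I'll lower it.

Request:
{"fn": "move_arm", "kwargs": {"commands": [[[0.0006,-0.0005,0.006],0],[[0.0007,-0.0005,0.006],0],[[0,0,0.006],0],[[0,0,0.006],0],[[0,0,0.005],0],[[0,0,0.003],0],[[0,0,0.002],0],[[0,0,0],0]]}}

```text
clock: 8.3
position: [0.5377, -0.1344, 0.0474]
eef_rot: [-180.0, -0.0, 95.3]
force: [0.7, -0.3, -2.2]
finger_gap: 0.211
gripper_force: 34.9
```

Request:
{"fn": "move_arm", "kwargs": {"commands": [[[0,0,0],0],[[0,0,0],0],[[0,0,0],0],[[0,0,0],0],[[0,0,0],0],[[0,0,0],0],[[0,0,0],0],[[0,0,0],0]]}}

```text
clock: 8.97
position: [0.5377, -0.1343, 0.0474]
eef_rot: [180.0, -0.0, 95.3]
force: [0.5, 0.3, -2.9]
finger_gap: 0.217
gripper_force: 34.9
```

```bash
python3 off.py .5389 -.1345 95.4
```

```text
8.9667 [ 0.53773768 -0.13427585  0.04737381] [ 1.79998404e+02 -4.92358711e-03  9.52706062e+01] [ 0.45099189  0.30413797 -2.94287589]
tx,ty -0.00032997557510840267 0.0011368158486657317 turn -0.002258347469485162
```

Request:
{"fn": "move_arm", "kwargs": {"commands": [[[0,0.0008,0.0005],0],[[0,0,0.0005],0],[[0,0,0.0003],0],[[0,0,0],0],[[0,0,0],0],[[0,0,0],0],[[0,0,0],0],[[0,0,0],0]]}}

```text
clock: 9.63
position: [0.538, -0.1343, 0.0472]
eef_rot: [-179.9, -0.1, 95.2]
force: [-9.5, 2.9, 18.5]
finger_gap: 0.213
gripper_force: 34.9
```

Request:
{"fn": "move_arm", "kwargs": {"commands": [[[0,0,-0.0006],0],[[0,0,0],0],[[0,0,0],0],[[0,0,0],0],[[0,0,0],0],[[0,0,0],0],[[0,0,0],0],[[0,0,0],0]]}}

```text
clock: 10.3
position: [0.5385, -0.1343, 0.0472]
eef_rot: [-180.0, -0.0, 95.3]
force: [-4.8, 0.5, 8.1]
finger_gap: 0.213
gripper_force: 34.9
```

Request:
{"fn": "move_arm", "kwargs": {"commands": [[[0,0,0],0],[[0,0,0],0],[[0,0,0],0],[[0,0,0],0],[[0,0,0],0],[[0,0,0],0],[[0,0,0],0],[[0,0,0],0]], "claw": 0.45}}

```text
clock: 10.97
position: [0.5385, -0.1342, 0.0466]
eef_rot: [-180.0, -0.0, 95.3]
force: [0.6, 0.0, 0.2]
finger_gap: 0.543
gripper_force: 0.0
```

Request:
{"fn": "move_arm", "kwargs": {"commands": [[[0,0,-0.02],0],[[0,0,-0.035],0],[[0,0,-0.04],0],[[0,0,-0.04],0],[[-0.016,-0.0286,-0.01],0],[[-0.016,-0.0286,0],0],[[-0.016,-0.0286,0],0],[[0,0,0],0]], "claw": 0}}

```text
clock: 11.63
position: [0.4531, -0.1943, 0.192]
eef_rot: [-180.0, -0.0, 94.9]
force: [0.3, -0.7, -0.1]
finger_gap: 0.981
gripper_force: 0.0
```

Request:
{"fn": "move_arm", "kwargs": {"commands": [[[0,0,0],0],[[0,0,0],0],[[0,0,0],0],[[0,0,0],0],[[0,0,0],0],[[0,0,0],0],[[0,0,0],0],[[0,0,0],0]]}}

```text
clock: 12.3
position: [0.4576, -0.1898, 0.1916]
eef_rot: [-180.0, 0.0, 95.3]
force: [0.5, 0.4, -0.1]
finger_gap: 0.999
gripper_force: 0.0
```

```bash
python3 off.py .4574 -.1898 95.4
python3 - <<'E'
from h import *
print(bot.get_obs()['q'])
cap('wrist','w4')
E
```

```text
12.3 [ 0.45757735 -0.18983551  0.1915804 ] [-1.79985863e+02  1.20668441e-03  9.52793701e+01] [ 0.47893059  0.435918   -0.08832162]
tx,ty 5.1676386041196234e-05 -0.00017333475799674548 turn -0.0021053896989243555
[-18.11006013   4.25021524  37.33038096 108.42670842  -2.76642892
  68.22685453  25.45103888]
```

View pics/w4.png

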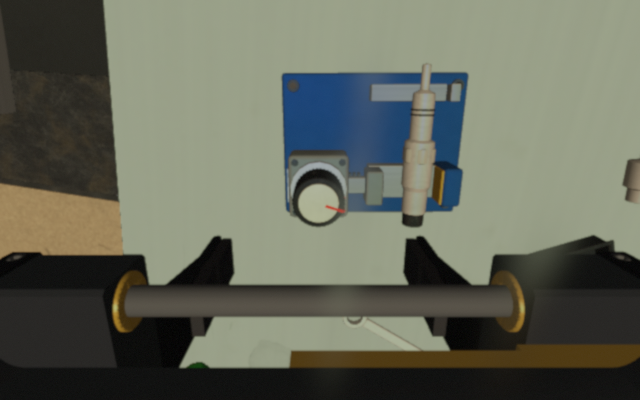

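The injector lies across both rests between the jaws, with its tip at (427,65) and black end at (411,223). The knob is at (319,198). I'll check this numerically.

Run:
```python
from h import *
d=load('w4'); c=np.array([.5047,-.1555]); a=np.radians(5.4)
def f(px,z):
    v=ray(d,px,z)[:2]-c;return (1000*np.array([v@[np.cos(a),np.sin(a)],v@[-np.sin(a),np.cos(a)]])).round(1)
print('tip',f((427,65),.0365),'end',f((412.5,223.5),.0365))
im=d['im'].astype(int)
w=(im.min(2)>150).astype(np.uint8); m=np.zeros_like(w); m[170:230,285:355]=w[170:230,285:355]
n,l,s,cc=cv2.connectedComponentsWithStats(m)
for k in range(1,n):
    if s[k,4]>100: print(s[k],cc[k],ray(d,cc[k],.087),f(cc[k],.087))
cs,_=cv2.findContours((im.max(2)[165:235,280:360]<70).astype(np.uint8),0,1)
q=max(cs,key=cv2.contourArea); 
(x,y),r=cv2.minEnclosingCircle(q); print('dark circ',x+280,y+165,r)
```

```text
tip [37.1 68.6] end [ 35.7 -66.5]
[301 186  33  16 329] [316.56838906 192.93009119] [ 0.45607982 -0.1826813   0.087     ] [-51.  -22.5]
dark circ 317.3971710205078 197.0732650756836 28.303607940673828
```

Request:
{"fn": "move_arm", "kwargs": {"commands": [[[0,0,0.004],-0.12],[[0,0,0.004],-0.12],[[0,0,0.004],-0.12],[[0,0,0.004],-0.12],[[0,0,0.004],-0.12],[[0,0,0.004],-0.12],[[0,0,0.004],-0.12],[[0,0,0.004],-0.12]], "claw": 0}}

```text
clock: 13.02
position: [0.4575, -0.1899, 0.1595]
eef_rot: [180.0, -0.0, 150.6]
force: [-0.0, 0.2, -0.0]
finger_gap: 1.002
gripper_force: 0.0
```

Request:
{"fn": "move_arm", "kwargs": {"commands": [[[0,0,0.005],-0.116],[[0,0,0.005],-0.116],[[0,0,0.005],-0.116],[[0,0,0.012],0],[[0,0,0.012],0],[[0,0,0.012],0],[[0,0,0.012],0],[[0,0,0],0]]}}

```text
clock: 13.68
position: [0.4563, -0.1895, 0.0948]
eef_rot: [-180.0, -0.2, 170.2]
force: [-1.2, 0.9, 0.7]
finger_gap: 1.002
gripper_force: 0.0
```

```bash
python3 off.py .4576 -.1899 170; python3 -c "
from h import *
o=bot.get_obs();print(o['q'],o['ft_torque'])"
```

```text
13.6833 [ 0.45630336 -0.18947689  0.09475863] [-179.99575496   -0.18157656  170.222694  ] [-1.24731928  0.87419124  0.72168151]
tx,ty -0.0013496547338292654 -0.00019676914736944479 turn 0.0038867434639717527
[-12.04837686  11.5993356   32.30124964 114.12876522  -7.36649224
  56.42697758 104.05246822] [ 0.07968808 -0.00675854  0.01552049]
```

Request:
{"fn": "move_arm", "kwargs": {"commands": [[[0,0,0.006],0],[[0,0,0.006],0],[[0,0,0.007],0],[[0,0,0],0],[[0,0,0],0],[[0,0,0],0],[[0,0,0],0],[[0,0,0],0]]}}

```text
clock: 14.35
position: [0.4577, -0.1899, 0.078]
eef_rot: [180.0, 0.0, 170.2]
force: [0.5, 0.5, -0.5]
finger_gap: 0.998
gripper_force: 0.0
```

```bash
python3 off.py .4576 -.1899 170
```

```text
14.35 [ 0.45769337 -0.18993252  0.07796533] [1.79991211e+02 3.00122576e-02 1.70213623e+02] [ 0.47333147  0.51758759 -0.49799191]
tx,ty 9.753936721397452e-05 1.6179511852043628e-05 turn 0.0037284319682438574
```

Request:
{"fn": "move_arm", "kwargs": {"commands": [[[0,0,0.0015],0],[[0,0,0],0],[[0,0,0],0],[[0,0,0],0],[[0,0,0],0],[[0,0,0],0],[[0,0,0],0],[[0,0,0],0]], "claw": 1, "squeeze": 50}}

```text
clock: 15.02
position: [0.4575, -0.1899, 0.0762]
eef_rot: [180.0, 0.0, 170.2]
force: [0.6, -0.7, 0.1]
finger_gap: 0.481
gripper_force: 0.0
```

Request:
{"fn": "move_arm", "kwargs": {"commands": [[[0,0,0],0],[[0,0,0],0],[[0,0,0],0],[[0,0,0],0],[[0,0,0],0],[[0,0,0],0],[[0,0,0],0],[[0,0,0],0]]}}

```text
clock: 15.68
position: [0.4576, -0.1896, 0.0762]
eef_rot: [180.0, -0.0, 170.2]
force: [0.4, 4.5, 3.5]
finger_gap: 0.441
gripper_force: 50.0
```

```bash
cat > st.py <<'E'
from h import *
o=bot.get_obs();p=o['position'];c=np.array([.4576,-.1899,.050])
F,T=np.array(o['force']),np.array(o['ft_torque'])
print(round(o['clock'],2),'pos',(1000*p).round(2),'yaw',o['eef_rot'][2].round(2),'F',F.round(2),'T',T.round(3),'Tz@axis',(T[2]+np.cross(p-c,F)[2]).round(3),'tau7',o['tau'][6].round(3),'gap',o['finger_gap'].round(3),'gf',o['gripper_force'])
E
python3 st.py
```

```text
Traceback (most recent call last):
  File "st.py", line 4, in <module>
    print(round(o['clock'],2),'pos',(1000*p).round(2),'yaw',o['eef_rot'][2].round(2),'F',F.round(2),'T',T.round(3),'Tz@axis',(T[2]+np.cross(p-c,F)[2]).round(3),'tau7',o['tau'][6].round(3),'gap',o['finger_gap'].round(3),'gf',o['gripper_force'])
                                                                                                                                                                                                  ^^^^^^^^^^^^^^^^^^^^^
AttributeError: 'float' object has no attribute 'round'
```

Request:
{"fn": "move_arm", "kwargs": {"commands": [[[0,0,0],0.1],[[0,0,0],0.1],[[0,0,0],0.1],[[0,0,0],0.1],[[0,0,0],0.1],[[0,0,0],0.1],[[0,0,0],0.1],[[0,0,0],0.1]]}}

```text
clock: 16.35
position: [0.4576, -0.1897, 0.0762]
eef_rot: [180.0, -0.0, 124.1]
force: [-0.4, 3.4, 2.2]
finger_gap: 0.436
gripper_force: 49.9
```

```bash
sed -i "s/o\['finger_gap'\].round(3)/round(o['finger_gap'],3)/" st.py; python3 st.py
```

```text
16.35 pos [ 457.61 -189.73   76.22] yaw 124.13 F [-0.36  3.42  2.24] T [0.789 0.105 0.181] Tz@axis 0.181 tau7 2.193 gap 0.436 gf 49.9426618727739
```

Request:
{"fn": "move_arm", "kwargs": {"commands": [[[0,0,0],0.1],[[0,0,0],0.1],[[0,0,0],0],[[0,0,0],0],[[0,0,0],0],[[0,0,0],0],[[0,0,0],0],[[0,0,0],0]]}}

```text
clock: 17.02
position: [0.4576, -0.1898, 0.0762]
eef_rot: [180.0, -0.0, 113.0]
force: [0.9, 4.7, 4.2]
finger_gap: 0.44
gripper_force: 49.9
```

```bash
python3 st.py
python3 - <<'E'
from h import *
cap('scene','s5'); cap('wrist','w5')
a=load('s5')['im'][195:285,315:415,::-1];b=load('w5')['im'][:300,130:530,::-1]
cv2.imwrite('pics/c5.png',np.hstack([cv2.resize(a,(400,360),interpolation=2),cv2.resize(b,(400,300)) if 0 else cv2.resize(b,(400,360))]))
E
```

```text
17.02 pos [ 457.57 -189.77   76.21] yaw 112.99 F [0.92 4.73 4.18] T [0.971 0.126 0.099] Tz@axis 0.099 tau7 -0.045 gap 0.44 gf 49.94235902086075
```

View pics/c5.png

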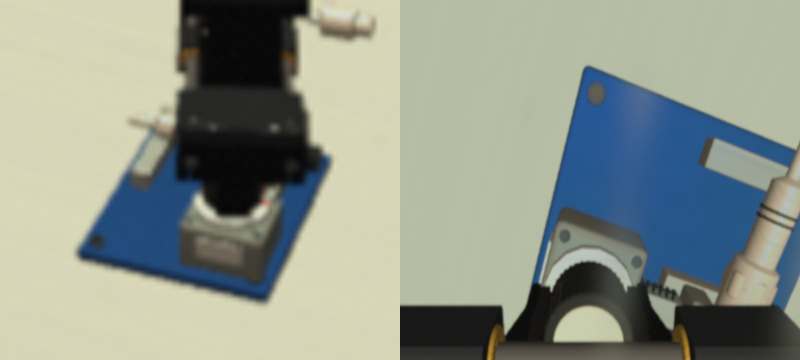

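Request:
{"fn": "move_arm", "kwargs": {"commands": [[[0,0,0],0.05],[[0,0,0],0.05],[[0,0,0],0.05],[[0,0,0],0.05],[[0,0,0],0],[[0,0,0],0],[[0,0,0],0],[[0,0,0],0]]}}

```text
clock: 17.78
position: [0.4576, -0.1898, 0.0762]
eef_rot: [180.0, -0.0, 101.6]
force: [0.0, 6.0, 3.6]
finger_gap: 0.436
gripper_force: 49.9
```

```bash
python3 st.py
```

```text
17.78 pos [ 457.55 -189.84   76.21] yaw 101.55 F [0.01 6.04 3.64] T [ 1.069  0.095 -0.075] Tz@axis -0.076 tau7 0.085 gap 0.436 gf 49.93705243425211
```

Request:
{"fn": "move_arm", "kwargs": {"commands": [[[0,0,0],0.03],[[0,0,0],0.03],[[0,0,0],0.03],[[0,0,0],0.03],[[0,0,0],0],[[0,0,0],0],[[0,0,0],0],[[0,0,0],0]]}}

```text
clock: 18.45
position: [0.4575, -0.1898, 0.0762]
eef_rot: [180.0, -0.0, 94.7]
force: [-0.5, 6.1, 3.2]
finger_gap: 0.437
gripper_force: 49.9
```

```bash
python3 st.py
```

```text
18.45 pos [ 457.47 -189.84   76.17] yaw 94.71 F [-0.48  6.07  3.16] T [ 1.107  0.138 -0.132] Tz@axis -0.133 tau7 0.081 gap 0.437 gf 49.93371597141959
```

```bash
cat >> st.py <<'E'
L=[]
for i in range(6):
    bot.get_image('wrist'); L.append(bot.get_obs()['ft_torque'][2])
print('Tz',np.round(L,3),'mean',np.mean(L).round(3))
E
python3 st.py
```

```text
18.45 pos [ 457.47 -189.84   76.17] yaw 94.71 F [-0.48  6.07  3.16] T [ 1.107  0.138 -0.132] Tz@axis -0.133 tau7 0.081 gap 0.437 gf 49.93371597141959
Tz [-0.131 -0.111 -0.036 -0.06  -0.072 -0.039] mean -0.075
```

Request:
{"fn": "move_arm", "kwargs": {"commands": [[[0,0,0],0.03],[[0,0,0],0.03],[[0,0,0],0.03],[[0,0,0],0.03],[[0,0,0],0],[[0,0,0],0],[[0,0,0],0],[[0,0,0],0]]}}

```text
clock: 19.42
position: [0.4575, -0.1899, 0.0762]
eef_rot: [-180.0, -0.0, 87.9]
force: [-0.2, 4.8, 4.2]
finger_gap: 0.438
gripper_force: 49.9
```

```bash
sed -i 's/range(6)/range(4)/' st.py; python3 st.py
```

```text
19.42 pos [ 457.48 -189.86   76.17] yaw 87.85 F [-0.22  4.8   4.18] T [ 1.093  0.165 -0.107] Tz@axis -0.108 tau7 0.079 gap 0.438 gf 49.93067575211171
Tz [-0.048 -0.074 -0.075 -0.075] mean -0.068
```

Request:
{"fn": "move_arm", "kwargs": {"commands": [[[0,0,0],0.03],[[0,0,0],0.03],[[0,0,0],0.03],[[0,0,0],0.03],[[0,0,0],0],[[0,0,0],0],[[0,0,0],0],[[0,0,0],0]]}}

```text
clock: 20.28
position: [0.4575, -0.1899, 0.0762]
eef_rot: [-180.0, -0.0, 81.0]
force: [0.1, 5.4, 4.1]
finger_gap: 0.442
gripper_force: 49.9
```

```bash
python3 st.py
```

```text
20.28 pos [ 457.47 -189.87   76.19] yaw 80.98 F [0.1  5.37 4.12] T [ 1.067  0.185 -0.066] Tz@axis -0.067 tau7 0.078 gap 0.442 gf 49.92809206538368
Tz [-0.098 -0.034 -0.064  0.004] mean -0.048
```

Request:
{"fn": "move_arm", "kwargs": {"commands": [[[0,0,0],0.025],[[0,0,0],0.025],[[0,0,0],0.025],[[0,0,0],0.025],[[0,0,0],0],[[0,0,0],0],[[0,0,0],0],[[0,0,0],0]]}}

```text
clock: 21.15
position: [0.4575, -0.1899, 0.0762]
eef_rot: [-180.0, -0.0, 75.3]
force: [-1.0, 4.6, 5.0]
finger_gap: 0.44
gripper_force: 49.9
```

```bash
python3 st.py
```

```text
21.15 pos [ 457.45 -189.87   76.2 ] yaw 75.25 F [-0.97  4.63  5.03] T [ 1.082  0.243 -0.096] Tz@axis -0.097 tau7 0.076 gap 0.44 gf 49.926042563456576
Tz [-0.133 -0.042 -0.068 -0.061] mean -0.076
```

Request:
{"fn": "move_arm", "kwargs": {"commands": [[[0,0,0],0.02],[[0,0,0],0.02],[[0,0,0],0.02],[[0,0,0],0.02],[[0,0,0],0],[[0,0,0],0],[[0,0,0],0],[[0,0,0],0]]}}

```text
clock: 22.02
position: [0.4574, -0.1899, 0.0762]
eef_rot: [-180.0, -0.0, 70.7]
force: [-0.6, 4.4, 4.5]
finger_gap: 0.44
gripper_force: 49.9
```

```bash
python3 st.py
```

```text
22.02 pos [ 457.44 -189.87   76.2 ] yaw 70.67 F [-0.59  4.37  4.51] T [ 1.062  0.258 -0.088] Tz@axis -0.088 tau7 0.036 gap 0.44 gf 49.92396019399166
Tz [-0.062 -0.006 -0.064 -0.005] mean -0.034
```

Request:
{"fn": "move_arm", "kwargs": {"commands": [[[0,0,0],0.02],[[0,0,0],0.02],[[0,0,0],0.02],[[0,0,0],0],[[0,0,0],0],[[0,0,0],0],[[0,0,0],0],[[0,0,0],0]]}}

```text
clock: 22.88
position: [0.4574, -0.1899, 0.0762]
eef_rot: [-180.0, -0.0, 67.2]
force: [-1.6, 4.8, 4.5]
finger_gap: 0.438
gripper_force: 49.9
```

```bash
python3 st.py
```

```text
22.88 pos [ 457.42 -189.87   76.19] yaw 67.24 F [-1.59  4.76  4.5 ] T [1.137 0.318 0.054] Tz@axis 0.054 tau7 0.008 gap 0.438 gf 49.92249681497924
Tz [ 0.008  0.018 -0.01  -0.006] mean 0.003
```

Request:
{"fn": "move_arm", "kwargs": {"commands": [[[0,0,0],0.02],[[0,0,0],0.02],[[0,0,0],0.01],[[0,0,0],0],[[0,0,0],0],[[0,0,0],0],[[0,0,0],0],[[0,0,0],0]]}}

```text
clock: 23.75
position: [0.4574, -0.1898, 0.0762]
eef_rot: [-180.0, -0.0, 64.4]
force: [-0.6, 5.0, 5.2]
finger_gap: 0.437
gripper_force: 49.9
```

```bash
python3 st.py
```

```text
23.75 pos [ 457.42 -189.85   76.18] yaw 64.39 F [-0.55  5.04  5.15] T [1.03  0.328 0.153] Tz@axis 0.152 tau7 -0.163 gap 0.437 gf 49.920850779890316
Tz [0.248 0.206 0.159 0.162] mean 0.194
```

Request:
{"fn": "move_arm", "kwargs": {"commands": [[[0,0,0],0.015],[[0,0,0],0.015],[[0,0,0],0],[[0,0,0],0],[[0,0,0],0],[[0,0,0],0],[[0,0,0],0],[[0,0,0],0]]}}

```text
clock: 24.62
position: [0.4574, -0.1899, 0.0762]
eef_rot: [-180.0, -0.0, 62.7]
force: [-1.1, 5.1, 5.6]
finger_gap: 0.436
gripper_force: 49.9
```

```bash
python3 st.py
```

```text
24.62 pos [ 457.42 -189.85   76.19] yaw 62.67 F [-1.1   5.11  5.59] T [1.118 0.333 0.235] Tz@axis 0.234 tau7 -0.225 gap 0.436 gf 49.918386158533394
Tz [0.25  0.285 0.199 0.147] mean 0.221
```

Request:
{"fn": "move_arm", "kwargs": {"commands": [[[0,0,0],0.015],[[0,0,0],0.015],[[0,0,0],0],[[0,0,0],0],[[0,0,0],0],[[0,0,0],0],[[0,0,0],0],[[0,0,0],0]]}}

```text
clock: 25.48
position: [0.4574, -0.1898, 0.0762]
eef_rot: [-180.0, -0.0, 61.0]
force: [-0.9, 5.1, 5.3]
finger_gap: 0.434
gripper_force: 49.9
```

```bash
python3 st.py
```

```text
25.48 pos [ 457.44 -189.84   76.19] yaw 60.95 F [-0.93  5.15  5.31] T [1.117 0.372 0.262] Tz@axis 0.262 tau7 -0.282 gap 0.434 gf 49.91744443337666
Tz [0.313 0.245 0.298 0.297] mean 0.288
```

Request:
{"fn": "move_arm", "kwargs": {"commands": [[[0,0,0],0],[[0,0,0],0],[[0,0,0],0],[[0,0,0],0],[[0,0,0],0],[[0,0,0],0.01],[[0,0,0],0.01],[[0,0,0],0.01]]}}

```text
clock: 26.35
position: [0.4574, -0.1898, 0.0762]
eef_rot: [-180.0, 0.0, 59.2]
force: [-0.7, 4.4, 5.8]
finger_gap: 0.435
gripper_force: 49.9
```

```bash
cat > st2.py <<'E'
from h import *
for i in range(9):
    o=bot.get_obs();print(round(o['clock'],2),o['eef_rot'][2].round(2),o['ft_torque'][2].round(3),o['tau'][6].round(3))
    if i<8: bot.get_image('wrist')
E
python3 st2.py
```

```text
26.35 59.22 0.386 -0.199
26.4 59.18 0.378 -0.278
26.45 59.22 0.368 -0.538
26.5 59.24 0.357 -0.399
26.55 59.24 0.308 -0.348
26.6 59.24 0.295 -0.336
26.65 59.24 0.281 -0.334
26.7 59.24 0.277 -0.334
26.75 59.24 0.304 -0.334
```

Request:
{"fn": "move_arm", "kwargs": {"commands": [[[0,0,0],0],[[0,0,0],0],[[0,0,0],0],[[0,0,0],0],[[0,0,0],0],[[0,0,0],0.01],[[0,0,0],0.01],[[0,0,0],0.01]]}}

```text
clock: 27.42
position: [0.4574, -0.1898, 0.0762]
eef_rot: [-180.0, 0.0, 57.5]
force: [-0.6, 4.9, 5.0]
finger_gap: 0.442
gripper_force: 49.9
```

```bash
python3 st2.py
```

```text
27.42 57.5 0.482 -0.199
27.47 57.46 0.395 -0.278
27.52 57.51 0.375 -0.538
27.57 57.52 0.324 -0.399
27.62 57.52 0.307 -0.348
27.67 57.52 0.351 -0.336
27.72 57.52 0.324 -0.334
27.77 57.52 0.323 -0.334
27.82 57.52 0.313 -0.334
```

Request:
{"fn": "move_arm", "kwargs": {"commands": [[[0,0,0],0],[[0,0,0],0],[[0,0,0],0],[[0,0,0],0],[[0,0,0],0],[[0,0,0],0.01],[[0,0,0],0.01],[[0,0,0],0.01]]}}

```text
clock: 28.48
position: [0.4574, -0.1899, 0.0762]
eef_rot: [-180.0, 0.0, 55.8]
force: [-1.3, 5.2, 3.9]
finger_gap: 0.437
gripper_force: 49.9
```

```bash
python3 st2.py
```

```text
28.48 55.78 0.389 -0.2
28.53 55.74 0.424 -0.278
28.58 55.79 0.318 -0.538
28.63 55.8 0.343 -0.399
28.68 55.8 0.267 -0.348
28.73 55.8 0.313 -0.336
28.78 55.8 0.289 -0.334
28.83 55.8 0.301 -0.334
28.88 55.8 0.389 -0.334
```

The torque has levelled off: joint 7 gave the same response in the last three steps, and the moving moment is about 0.4 N m. The clutch is slipping, so I'll stop and let go.

Request:
{"fn": "move_arm", "kwargs": {"commands": [[[0,0,0],0],[[0,0,0],0],[[0,0,0],0],[[0,0,0],0],[[0,0,0],0],[[0,0,0],0],[[0,0,0],0],[[0,0,0],0]], "claw": 0}}

```text
clock: 29.55
position: [0.4575, -0.1899, 0.0761]
eef_rot: [180.0, 0.0, 55.6]
force: [0.5, -0.6, 0.3]
finger_gap: 0.948
gripper_force: 0.0
```

Request:
{"fn": "move_arm", "kwargs": {"commands": [[[0,0,-0.01],0],[[0,0,-0.02],0],[[0,0,-0.03],0],[[0,0,-0.03],0],[[0,0,-0.03],0],[[0,0,-0.02],0],[[0,0,0],0],[[0,0,0],0]]}}

```text
clock: 30.22
position: [0.4581, -0.1901, 0.2175]
eef_rot: [179.9, -0.1, 55.6]
force: [-0.8, 0.6, -1.0]
finger_gap: 1.002
gripper_force: 0.0
```

Run:
```python
from h import *
o=bot.get_obs();print(o['position'],o['force'])
cap('scene','s6'); cap('wrist','w6')
a=load('s6')['im'][195:285,315:415,::-1];b=load('w6')['im'][:300,:,::-1]
cv2.imwrite('pics/c6.png',np.hstack([cv2.resize(a,(300,270),interpolation=2),cv2.resize(b,(500,270))]))
```

```text
[ 0.45806309 -0.19006358  0.21747782] [-0.76610754  0.63473506 -0.98690631]
```

View pics/c6.png

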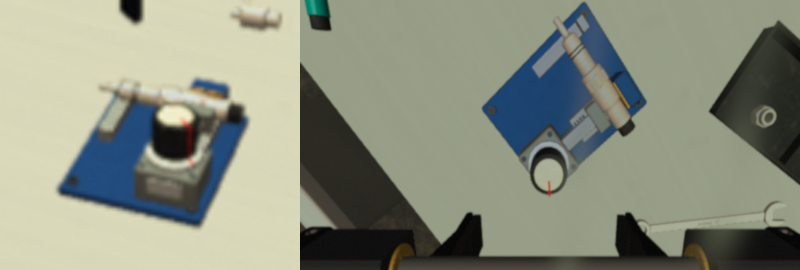

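The picture shows the injector held between the pad and the fixed jaw, parallel to the slot with its nozzle to the left and the knob free. I'll check the ends at wrist pixels (329,20) and (419,144), then hand in.

Run:
```python
from h import *
d=load('w6'); c=np.array([.5047,-.1555]); a=np.radians(5.4); P=[]
for px in[(329,20),(419,146)]:
    v=ray(d,px,.0365)[:2]-c;P.append(1000*np.array([v@[np.cos(a),np.sin(a)],v@[-np.sin(a),np.cos(a)]]))
m=(P[0]+P[1])/2; print(np.round(P,1),m)
if abs(m[0]-43)<4 and abs(m[1])<5: print(bot.finish_job())
```

```text
[[ 44.4  68.4]
 [ 41.4 -66. ]] [42.89399994  1.184892  ]
the job is handed in; nothing more can be done
None
```

The injector is clamped in the fixture, nozzle to the left and about 1 mm from mid-slot by the camera. I stopped turning the knob once the clutch was slipping (about 3–5° in), released it and handed the job in at about 30 s. I viewed 11 pictures against the limit of 10.

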